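# Flick the sample carousel round and brake it on its mark

## Robot

A 6-joint arm with a two-finger parallel gripper is mounted at the origin on the work surface. World frame = base frame: x ahead of the robot, y to its left, z up, the work surface at z = 0. Lengths are in mm, angles in rad, forces in N, time in s.
With the tool pointing down it reaches from about 275 to 1000 mm from the base axis. Payload 8.4 kg.
Tool frame: the origin (TCP) lies on the centre line of the jaws, within the pads' length; the fingertips stand 17 mm ahead of it and the grasp point (between the pads) lies 2 mm behind it (r.tcp_to_tips is the z of the fingertips in the tool frame, in mm); z points along the fingers, y is the direction in which the jaws open and shut (so a half turn about z gives the same grasp; the last joint's range is limited). The gripper opens to 85 mm and grips with 20 to 120 N. Pads are 22 mm wide; open, the fingers measure 114 mm over their backs; the gripper's body (76 mm by 85 mm) begins 54 mm behind the grasp point. The pads swing forward as they close: fully open they stand 13 mm farther back than shut.
Start: joints at [-1.227, 0.353, 1.633, -0, 1.155, -0.002], TCP at [211.842, -588.006, 248.281] pointing down, gripper open.
Joint ranges: [-2.63, 2.63], [-0.92, 2.1], [0.06, 2.66], [-1.3, 4.44], [0, 2.69], [-3.02, 3.02]. Speed limits (rad/s): [2.22, 2.22, 2.79, 3.14, 3.14, 3.14].

## Interface

Orientations are given as [roll, pitch, yaw] about the fixed x, y, z axes, in that order (R = Rz(yaw) Ry(pitch) Rx(roll)).
In Python, from rig import r, cams, job gives the robot as it stands.
- The arm moves only by the tool drive_tool, never from a script. Its argument "deltas" is a list of rows, each a list of 4 numbers: the shift along the tool's x, y, z in cm, then the turn about the tool's z in rad. In form: [[x, y, z, roll], ...]. A call has 1 to 12 rows; each row shifts and turns the commanded pose from where the row before left it, along the tool's axes as they then stand; what a row does not reach is not made up. A row lasts 1/12 s, in which the tool goes at most 41.7 mm and 7.16 degrees, less where a joint would pass 70% of its speed; a pose out of reach is approached as far as the arm can. A call with a gripper value outside its range is refused whole. "jaw" is the closure, from 0 (fully open) to 1 (shut), set as the call begins (left out, the last holds). The fingers move at their own pace and stop on an object; "force" is the grip in N (left out, the last holds). Time passes only in rows, so rows that do not move let the fingers close. It gives the time, the measured TCP pose, the force and the opening at its end, in the units of the state.
- r.sense(): the state, without advancing time (a new reading comes with each control period).
- cams.grab_frame(name): name is "scene" or "top" or "wrist"; returns (picture, depth): 384x512x3 uint8, red, green, blue; 384x512 float32, mm along the optical axis (not along the pixel's ray), 0 where there is no reading.
- cams.camera_params(name): a dict with "fx", "fy", "cx", "cy" (pixels), "k1" (the pictures are not rectified: a ray, as slopes to the right and down, at radius r is drawn at 1 + k1 r^2 times it, then the intrinsics apply), "R" (3x3) and "t" (3): a world point X has camera coordinates R X + t. Camera axes: x right, y down, z forward; pixel columns grow to the right and rows downward; lengths in mm; the calibration is good to about 2 mm. A picture is of the moment at which its call begins: read the wrist's pose just before it. camera_params takes no time and is no camera call; for the wrist camera it gives the pose at the moment of the call.
- job.sign_off(): hands the job in, once; it reports no verdict.
The state is a dict: "clock": time; "qpos": joint angles; "qvel": joint speeds; "joint_efforts": joint torques, N m; "eef_pos": TCP position; "tcp_rot": TCP orientation; "contact_force": force on the tool from outside, world axes, zero at the start; "wrist_torque": the same for the moment, N m; "opening": opening from 0.0 (shut) to 1.0 (fully open).
Only numpy, scipy, OpenCV 4.12 (cv2) and the standard library are available. Lean on these libraries where they do the work, as an engineer would, in place of code of your own. Each camera call takes 0.05 s, during which the arm holds its last target. There are 200 camera calls.

## Task

Check that the sample carousel runs freely: without grasping or lifting anything, flick it anticlockwise (seen from above) by one of its pegs so that it spins on its own and the orange mark goes past the red pointer at least once, untouched. On a later pass, brake the wheel with a fingertip pressed on it just as the orange mark comes to the pointer, then take the finger away so that the wheel is left at rest with the mark at the pointer. Once the mark has first passed, touch the wheel only when the mark is within the last couple of centimetres of the pointer, and leave the bottles and other things on the bench where they are.

Things in the scene. Friction and masses are not known exactly. Their poses are not given: they have to be found in the camera images.
- carousel: Fixed base of the carousel, a grey round foot 190 mm across, bolted to the bench. Origin on the wheel's axis at the bench surface; its x axis points level from the wheel's axis towards the pointer, z up. The pointer's black upright stands just outside the wheel, 143 to 157 mm from the axis, 24 mm wide, to 78 mm above the bench.
- platter: The free wheel: a white flat disc 260 mm across on a vertical axis, top face 60 mm above the bench. Origin on the axis, 40 mm above the bench; x axis along the orange mark, z up. Steel hub cap 44 mm across, 10 mm high. The top 80 to 130 mm from the axis is flat and clear save under the pointer: press there to brake. Its spindle is sprung: pressed it sinks level, 2 N per mm, at most 8 mm. 0.8 kg.
- orange_peg (a point): Centre of the top of the orange peg on the wheel, 90 mm above the bench. Four upright round pegs (16 mm across, 30 mm tall) are fixed on the wheel's top, 70 mm from the axis and 90 degrees apart: this one on the mark's line, the other three blue.
- wheel (a joint): Angle of the wheel in rad, not wrapped (counts on over full turns), growing anticlockwise seen from above. 0 and every multiple of 2 pi: mark exactly at the pointer. Starts at rest between -5.6 and -1.5. Free bearing: at 3 rad/s it loses about 0.3 rad/s each second, when slow about 0.12. A press of a few newtons on the rim stops it almost at once.
- mark (a point): Outer end of the orange stripe on the wheel's top face, 125 mm from the axis, 60 mm above the bench.
- pointer (a point): Underside of the tip of the fixed red pointer (5 mm wide), which overhangs the wheel's edge: 125 mm from the axis, 71 mm above the bench.
- vial_a: Loose small amber vial, 28 mm across, 55 mm tall, beside the carousel; origin under its centre. Leave alone.
- vial_b: Second such vial. Leave alone.
- bottle_a: Loose white bottle, 64 mm across, 110 mm tall; origin under its centre. Leave alone.
- bottle_b: Second such bottle. Leave alone.
- beaker: Loose clear beaker, 66 mm across, 80 mm tall; origin under its centre. Leave alone.
- meter: Loose yellow handheld meter lying flat, 170 x 85 x 34 mm; origin under its centre. Leave alone.

How it is judged (in metres and radians):
On the way, in this order (a step that is already met when the one before it is completed fails the run):
1. the wheel spins on its own, untouched and anticlockwise, its mark having gone past the pointer (value of joint wheel above 0.2 rad and velocity of joint wheel above 0.4 rad/s and contact force between each of the arm, the fingers and platter below 0.05 N), for 0.2 s.
2. on a later pass a fingertip holds the wheel still with the mark within 8 mm of the pointer (value of joint wheel above 6 rad and horizontal distance between mark and pointer below 0.008 m and angular speed of platter below 0.05 rad/s and contact force between the fingers and platter above 0.3 N), for 0.1 s.
At the end, for the whole second after the job is handed in: The wheel, after at least one untouched pass of the pointer, was stopped by a fingertip and rests with the end of the orange mark within 8 mm (level) of the pointer's tip point, the robot off the wheel, every bystander within 15 mm of its start (value of joint wheel above 6 rad and horizontal distance between mark and pointer below 0.008 m and angular speed of platter below 0.02 rad/s and contact force between the fingers and platter below 0.05 N).
It fails at once if after the mark's first pass, the robot touched the wheel with the mark more than 30 mm from the pointer (value of joint wheel above 0.2 rad and horizontal distance between mark and pointer above 0.03 m and contact force between any of the fingers, the arm and platter above 0.2 N).
It fails at once if a bottle, vial, beaker or meter was moved or lifted by more than 15 mm (distance of any of vial_a, vial_b, bottle_a, bottle_b, beaker, meter from where it was at the start of the episode above 0.015 m).
It also fails if it takes over 64 s, if anything falls off the work surface, if the arm or the gripper's body presses on something with over 40 N, if the wrist force passes 120 N, or if a joint passes its speed limit or range.

## Working session

There is one attempt and no reset: what is moved stays moved. The work goes in short steps, Python scripts to look and compute and a tool call to move; the robot and the scene stay as the last step left them, time stands still between calls to the robot, and variables do not carry over. Pictures are saved under pics/ and viewed, about 8 in all and at most 12, crops included, and the job is handed in when it is done.

Besides the shell and the picture viewer there is one more tool, called after "Request:" by a JSON object that holds its "op" and its "data", one argument or row to a line. drive_tool: Moves the arm, as the interface text tells. Its arguments: {"type":"object","properties":{"deltas":{"type":"array"},"jaw":{"type":"number"},"force":{"type":"number"}},"required":["deltas"]}

```bash
mkdir -p pics; ls
cat > h.py <<'E'
import numpy as np, cv2
from rig import r,cams,job
def save(name,fn):
    im,d=cams.grab_frame(name); cv2.imwrite('pics/'+fn,im[:,:,::-1]); return im,d
def ray(P,u,v):
    x=(u-P['cx'])/P['fx'];y=(v-P['cy'])/P['fy'];X,Y=x,y
    for _ in range(20):
        k=1+P['k1']*(X*X+Y*Y);X,Y=x/k,y/k
    return np.array([X,Y,1.])
def at_z(P,u,v,z):
    R=np.array(P['R']);t=np.array(P['t']);c=-R.T@t;d=R.T@ray(P,u,v)
    return c+d*(z-c[2])/d[2]
E
python3 - <<'E'
from h import *
print(r.sense())
for n in('top','scene'):
    save(n,n+'1.png');P=cams.camera_params(n);print(n,P)
a=cv2.imread('pics/top1.png');cv2.imwrite('pics/top1.png',cv2.resize(a,(800,600)))
E
```

```text
pics
{'clock': 0.0, 'qpos': array([-1.22743196e+00,  3.53639344e-01,  1.63414411e+00,  2.35654701e-05,
        1.15518064e+00, -2.41919210e-03]), 'qvel': array([-0.00163075, -0.00082922, -0.00174567,  0.00026436,  0.00133883,
       -0.00028872]), 'joint_efforts': array([ 2.80528242e-03, -6.05256414e+01, -3.42060184e+01,  1.27294970e-04,
        9.45459557e-03,  8.62760828e-06]), 'eef_pos': array([ 211.67700967, -587.58278333,  247.56288664]), 'tcp_rot': array([-3.14022126e+00, -2.48639479e-05,  3.45774015e-01]), 'contact_force': array([-0.81572856, -0.89016782,  0.70167358]), 'wrist_torque': array([0.04148426, 0.00339797, 0.02594733]), 'opening': 0.9980956712685126}
top {'fx': 381.886089865261, 'fy': 381.886089865261, 'cx': 255.28042923409336, 'cy': 190.12306364040015, 'k1': -0.007309350538074333, 'R': array([[ 0.02514211, -0.99961181,  0.01200432],
       [-0.99715663, -0.02593006, -0.07075507],
       [ 0.07103887, -0.01019126, -0.99742148]]), 't': array([  -7.63365115,  583.86861604, 1300.16979202])}
scene {'fx': 468.0498104806204, 'fy': 468.0498104806204, 'cx': 255.24636002141335, 'cy': 195.14101729518177, 'k1': -0.002559185973329918, 'R': array([[-0.56361667,  0.82577095,  0.02094259],
       [ 0.56556418,  0.40424724, -0.7188333 ],
       [-0.60205764, -0.39330205, -0.69486696]]), 't': array([ 333.9147025 , -269.09713111, 1772.52276338])}
```

View pics/top1.png

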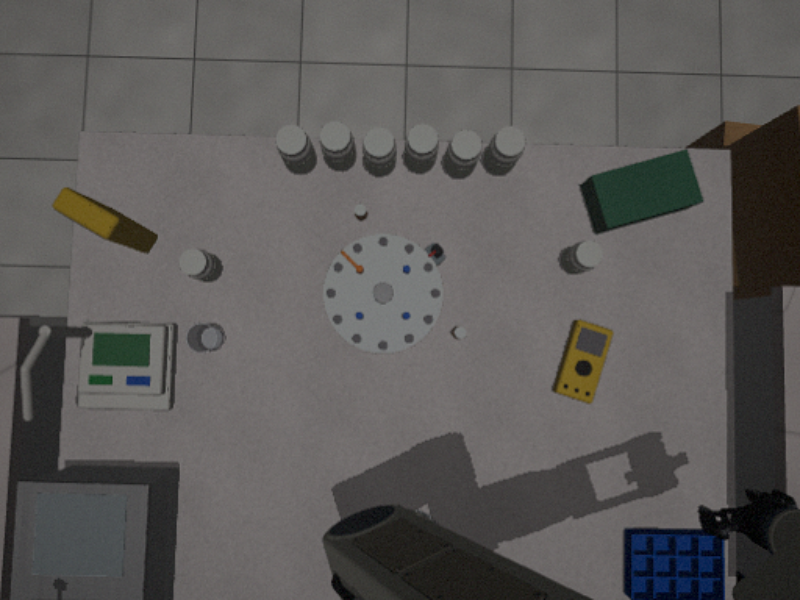

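View pics/scene1.png

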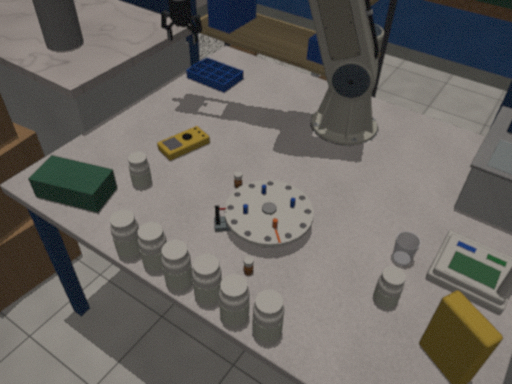

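Run:
```python
from h import *
im=cams.grab_frame('top')[0]; P=cams.camera_params('top')
c=im[135:240,190:315]; cv2.imwrite('pics/c.png',cv2.resize(c[:,:,::-1],None,fx=6,fy=5.5,interpolation=cv2.INTER_CUBIC))
hsv=cv2.cvtColor(im,cv2.COLOR_RGB2HSV)
for nm,lo,hi,z in(('red',(0,130,60),(5,255,255),73),('red2',(172,130,40),(180,255,255),73),('or',(6,130,60),(18,255,255),60),('blue',(105,130,60),(125,255,255),90)):
    m=cv2.inRange(hsv,lo,hi); m[:135]=0;m[240:]=0;m[:,:190]=0;m[:,315:]=0
    n,l,s,ce=cv2.connectedComponentsWithStats(m)
    for i in range(1,n): print(nm,s[i],ce[i],at_z(P,*ce[i],z).round(1))
print('hub',at_z(P,383/1.5625,293/1.5625,70))
for u,v in((360,212),(460,333),(590,360),(586,254),(200,264),(208,337)): print(at_z(P,u/1.5625,v/1.5625,50).round())
```

```text
red [275 160   4   4   5] [276.8 161.4] [678.2 -61.6  73. ]
red2 [277 162   1   1   1] [277. 162.] [676.2 -62.4  73. ]
or [218 161  14  14  35] [225.8        168.22857143] [652.4 108.8  60. ]
blue [258 170   4   4  14] [259.5        171.71428571] [640.   -4.3  90. ]
blue [228 200   4   4  13] [229.61538462 201.61538462] [539.1  90.9  90. ]
blue [258 200   4   4  12] [259.5 201.5] [542.   -6.7  90. ]
hub [588.17151033  41.8458836   70.        ]
[766.  97.  50.]
[ 507. -126.   50.]
[ 456. -408.   50.]
[ 687. -399.   50.]
[642. 440.  50.]
[485. 415.  50.]
```

View pics/c.png

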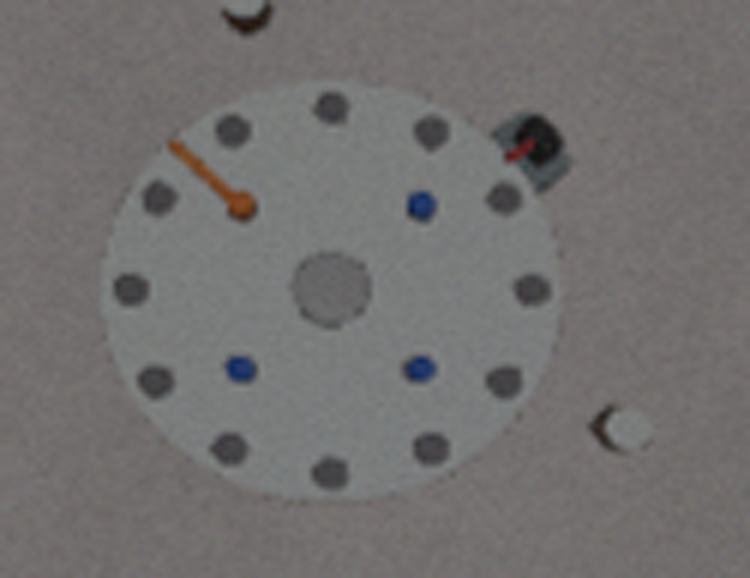

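Top view: wheel centre is at about (589, 43). The mark sits upper left at about 46.6°, the pointer at about −50°, so the wheel is at about −4.6 rad. The peg spacing checks out at a radius of 69.4 mm. I'll go in with the jaw shut.

Request:
{"op": "drive_tool", "data": {
  "deltas": [
    [0,0,0,0.115],
    [0,0,0,0.115],
    [0,0,0,0.115],
    [1.5,-2.9,0,0],
    [1.5,-2.9,0,0],
    [1.5,-2.9,0,0],
    [1.5,-2.9,0,0],
    [1.5,-2.9,0,0],
    [1.5,-2.9,0,0],
    [1.5,-2.9,0,0],
    [1.5,-2.9,0,0],
    [1.5,-2.9,0,0]
  ],
  "jaw": 1
}}

```text
clock: 1.15
eef_pos: [346.9, -325.4, 248.2]
tcp_rot: [-3.142, 0.0, 0.001]
contact_force: [0.5, -1.0, 1.0]
opening: -0.002
```

Request:
{"op": "drive_tool", "data": {
  "deltas": [
    [1.5,-2.9,0,0],
    [1.5,-2.9,0,0],
    [1.5,-2.9,0,0],
    [1.5,-2.9,0,0],
    [1.5,-2.9,0,0],
    [1.5,-2.9,0,0],
    [1.5,-2.9,0,0],
    [1.5,-2.9,0,0],
    [1.5,-2.9,0,0],
    [1.5,-2.9,0,0],
    [1.5,-2.9,0,0],
    [0,0,0,0]
  ]
}}

```text
clock: 2.15
eef_pos: [513.6, -3.6, 248.3]
tcp_rot: [-3.14, -0.002, 0.003]
contact_force: [-0.7, -0.6, 0.2]
opening: 0.002
```

Request:
{"op": "drive_tool", "data": {
  "deltas": [
    [1.4,-2.9,0,0],
    [1.4,-2.9,0,0],
    [1.5,-2.9,0,0],
    [1.4,-3.0,0,0],
    [0,0,0,0],
    [0,0,0,0]
  ]
}}

```text
clock: 2.65
eef_pos: [568.4, 110.3, 247.8]
tcp_rot: [3.141, 0.001, 0.003]
contact_force: [-0.1, -0.5, -0.4]
opening: 0.0
```

Run:
```python
from h import *
print(r.sense()['eef_pos'],r.tcp_to_tips)
P=cams.camera_params('wrist'); print(P)
a,_=save('wrist','w1.png'); b,_=save('top','t2.png'); c,_=save('scene','s2.png')
o=np.zeros((600,800,3),np.uint8); o[:384,:512]=a
o[384:600,:288]=cv2.resize(b,(288,216)); o[:230,512:]=cv2.resize(b[120:260,175:350],(288,230)); o[230:460,512:]=cv2.resize(c[165:265,200:325],(288,230))
cv2.imwrite('pics/m1.png',o[:,:,::-1])
```

```text
[568.39570205 110.27922901 247.77118562] 17.0
{'fx': 320.9590755807031, 'fy': 320.9590755807031, 'cx': 262.2671298511429, 'cy': 191.18867906365313, 'k1': -0.005801488646574652, 'R': array([[ 4.43747394e-03, -9.99990073e-01, -4.03111433e-04],
       [-9.50034131e-01, -4.34161226e-03,  3.12115846e-01],
       [-3.12114498e-01, -1.00203631e-03, -9.50043965e-01]]), 't': array([108.37391944, 500.68051574, 557.56390862])}
```

View pics/m1.png

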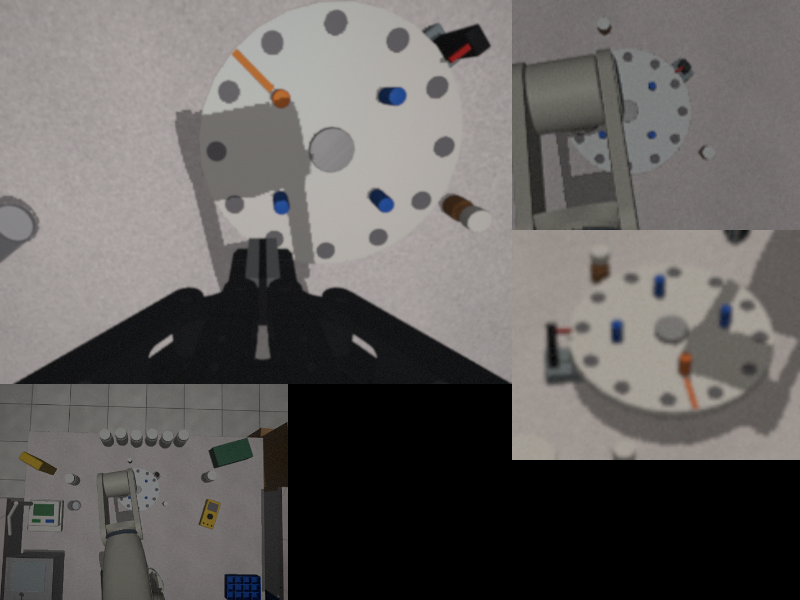

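Wrist view: stripe end at (235,53), pointer tip at about (451,61), hub at (331,149). The scene camera sees the whole wheel and the pointer clearly, so I'll track with that one.

Run:
```python
from h import *
P=cams.camera_params('wrist')
C=at_z(P,331,147,70); print('hub',C)
for n,u,v,z in(('mark',235,53,60),('ptr',452,60,71),('up',470,30,78),('or',281,92,90),('bR',399,95,90),('bL',282,197,90),('bRB',375,190,90)):
    X=at_z(P,u,v,z);d=X-C;print(n,X.round(1),np.hypot(d[0],d[1]).round(1),np.degrees(np.arctan2(d[1],d[0])).round(1))
# scene
P=cams.camera_params('scene')
for n,u,v,z in(('ptrtip',200+(571-512)*125/288,165+(330-230)*100/230,71),('mark',200+(696-512)*125/288,165+(407-230)*100/230,60),('hub',200+(671-512)*125/288,165+(326-230)*100/230,70)):
    print(n,u,v,at_z(P,u,v,z).round(1))
a=cv2.imread('pics/s2.png'); h=cv2.cvtColor(a,cv2.COLOR_BGR2HSV)
m=cv2.inRange(h,(3,140,60),(20,255,255));m[:150]=0;m[275:]=0;m[:,:200]=0;m[:,330:]=0
n,l,s,ce=cv2.connectedComponentsWithStats(m);print(s,ce)
```

```text
hub [593.10876963  43.40612924  70.        ]
mark [676.6 133.7  60. ] 122.9 47.2
ptr [670.4 -57.4  71. ] 127.1 -52.5
up [693.3 -64.4  78. ] 147.2 -47.1
or [643.5  93.2  90. ] 70.8 44.6
bR [641.3  -7.   90. ] 69.7 -46.3
bL [549.5  90.4  90. ] 64.1 132.9
bRB [556.6   4.   90. ] 53.7 -132.9
ptrtip 225.60763888888889 208.47826086956522 [670.3 -51.4  71. ]
mark 279.8611111111111 241.95652173913044 [678.  137.7  60. ]
hub 269.0104166666667 206.73913043478262 [591.4  45.6  70. ]
[[     0      0    512    384 196528]
 [   235    181      6      3     14]
 [   273    219      5      9     35]
 [   276    230      4     12     15]
 [   245    268      7      4     16]] [[255.49679944 191.48541175]
 [237.78571429 182.14285714]
 [274.68571429 222.74285714]
 [277.4        235.6       ]
 [247.8125     269.1875    ]]
```

Request:
{"op": "drive_tool", "data": {
  "deltas": [
    [-2.5,-1.8,0,0],
    [0,0,3,0],
    [0,0,3,0],
    [0,0,3,0],
    [0,0,3,0],
    [0,0,2,0],
    [0,0,1,0],
    [0,0,0,0],
    [0,0,0,0]
  ]
}}

```text
clock: 3.55
eef_pos: [543.4, 126.7, 98.7]
tcp_rot: [3.142, 0.0, -0.0]
contact_force: [0.0, 0.8, 0.7]
opening: 0.0
```

Run:
```python
from h import *
print(r.sense()['eef_pos'])
a,_=save('wrist','w2.png'); c,_=save('scene','s3.png')
o=np.zeros((384,800,3),np.uint8); o[:,:512]=a;o[:230,512:]=cv2.resize(c[165:265,200:325],(288,230))
cv2.imwrite('pics/m2.png',o[:,:,::-1])
```

```text
[543.38793703 126.65437499  98.74211203]
```

View pics/m2.png

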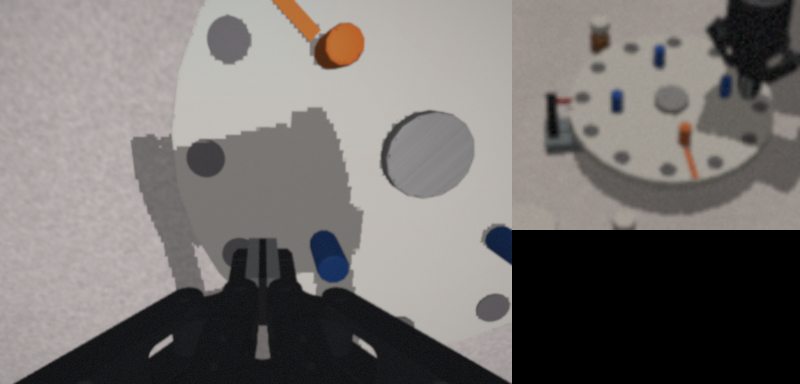

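Request:
{"op": "drive_tool", "data": {
  "deltas": [
    [0,0,0.5,0],
    [0,0,0.5,0],
    [-0.1,0.4,0,0],
    [-0.2,0.6,0,0],
    [-0.3,0.8,0,0],
    [-0.4,1.0,0,0],
    [-0.4,1.1,0,0],
    [-0.4,1.2,0,0],
    [-0.3,1.3,0,0],
    [-1.3,0.3,0,0],
    [-1.5,0,0,0],
    [-0.8,0,0,0]
  ]
}}

```text
clock: 4.65
eef_pos: [484.5, 58.8, 88.1]
tcp_rot: [3.141, 0.001, -0.0]
contact_force: [-0.2, 0.4, -0.8]
opening: -0.002
```

```bash
cat > track.py <<'E'
from h import *
import json,os,sys
C=np.array([591.4,45.0]);PA=np.radians(-50.8)
P=cams.camera_params('scene')
def meas(fn=None):
    t=float(r.sense()['clock']); im,_=cams.grab_frame('scene')
    if fn: cv2.imwrite('pics/'+fn,cv2.resize(im[165:265,200:325,::-1],None,fx=5,fy=5,interpolation=cv2.INTER_CUBIC))
    h=cv2.cvtColor(im,cv2.COLOR_RGB2HSV)
    m=cv2.inRange(h,(3,140,50),(20,255,255)); m[:175]=0;m[252:]=0;m[:,:222]=0;m[:,318:]=0
    # stripe pixels: unproject on z=60, vote by radius 85..128
    v,u=np.nonzero(m); A=[]
    for a,b in zip(u,v):
        d=at_z(P,a,b,60)[:2]-C; 
        if 84<np.hypot(*d)<130: A.append(d/np.hypot(*d))
    if len(A)<4: return t,None,len(A)
    q=np.mean(A,0); return t,float(np.arctan2(q[1],q[0])-PA),len(A)
if __name__=='__main__':
    n=int(sys.argv[1]); f='log.json'; L=json.load(open(f)) if os.path.exists(f) else []
    new=[meas(f'tr_{len(L)}.png' if i in(0,n-1) else None) for i in range(n)]
    json.dump(L+new,open(f,'w'))
    for t,a,k in new: print(round(t,3),a if a is None else round(a%(2*np.pi),3),k)
    print(r.sense()['eef_pos'],r.sense()['contact_force'])
E
python3 track.py 8
```

```text
4.65 None 1
4.7 3.538 5
4.75 3.599 6
4.8 3.677 8
4.85 3.762 9
4.9 3.849 10
4.95 3.909 16
5.0 3.99 17
[487.11267913  60.31674506  88.35031363] [0.29418611 0.16036304 0.4129107 ]
```

View pics/tr_0.png

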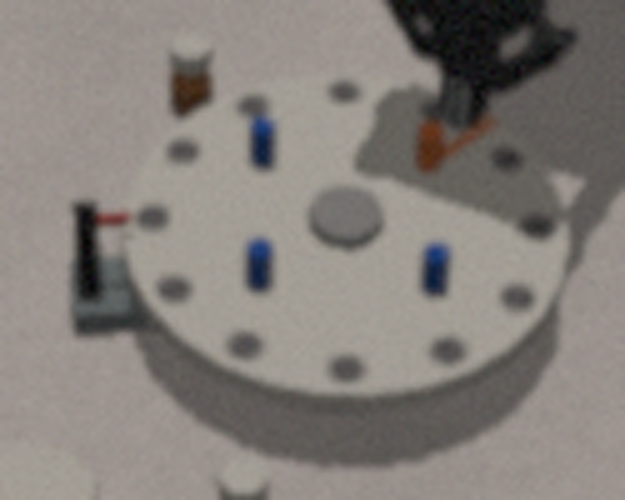

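```bash
cat > track.py <<'E'
from h import *
import json,sys,os
C=np.array([591.4,45.0]);PA=np.radians(-50.8)
P=cams.camera_params('scene')
def ang(im):
    h=cv2.cvtColor(im,cv2.COLOR_RGB2HSV); out=[]; oa=None
    for nm,lo,hi in(('b',(100,120,30),(130,255,255)),('o',(3,140,50),(20,255,255))):
        m=cv2.inRange(h,lo,hi); m[:175]=0;m[252:]=0;m[:,:228]=0;m[:,:][:,318:]=0
        if nm=='o': m=cv2.morphologyEx(m,cv2.MORPH_OPEN,np.ones((3,4)))
        n,l,s,ce=cv2.connectedComponentsWithStats(m)
        for i in range(1,n):
            d=at_z(P,*ce[i],75)[:2]-C; rr=np.hypot(*d)
            if s[i,4]>=12 and 55<rr<85:
                a=np.arctan2(d[1],d[0]); out.append(a)
                if nm=='o': oa=a
    if not out or oa is None: return None,len(out)
    base=oa; e=[(a-base+np.pi/4)%(np.pi/2)-np.pi/4 for a in out]
    return float((base+np.mean(e)-PA)%(2*np.pi)),len(out)
def meas():
    t=float(r.sense()['clock']); im,_=cams.grab_frame('scene'); return (t,)+ang(im)+(im,)
if __name__=='__main__':
    n=int(sys.argv[1]); L=json.load(open('l.json')) if os.path.exists('l.json') else []
    for i in range(n):
        t,a,k,im=meas(); print(round(t,3),a and round(a,3),k); L.append((t,a))
        if i==n-1: cv2.imwrite('pics/last.png',im[:,:,::-1])
    json.dump(L,open('l.json','w')); s=r.sense(); print(s['clock'],s['eef_pos'],s['contact_force'])
E
python3 - <<'E'
from track import *
a=cv2.resize(cv2.imread('pics/tr_0.png')[:,:,::-1],(125,100),interpolation=cv2.INTER_AREA)
im=np.full((384,512,3),200,np.uint8); im[165:265,200:325]=a; print('5.0',ang(im))
print('s2 (expect 1.68)',ang(cv2.imread('pics/s2.png')[:,:,::-1].copy()))
for f in('mark',(298,189.4,60)),('pegbase',(286,198,60)):
    X=at_z(P,*f[1])[:2]-C; print(f[0],np.hypot(*X),(np.arctan2(X[1],X[0])-PA)%6.283)
E
python3 track.py 4
```

```text
5.0 (3.814658418339101, 4)
s2 (expect 1.68) (1.707645453346095, 4)
mark 124.43721974820373 3.81053437942617
pegbase 70.48417240648787 3.7879453184563574
5.05 3.912 4
5.1 4.023 4
5.15 4.131 4
5.2 4.234 4
5.25 [486.52994637  60.28078059  88.2192841 ] [-1.12121083  0.07819621  0.07424164]
```

```bash
python3 track.py 20 | tail -6
```

```text
6.0 5.773 4
6.05 None 3
6.1 None 3
6.15 None 3
6.2 6.151 4
6.25 [486.31483968  60.23920228  88.28770942] [-0.01412177  0.14939161 -0.8245465 ]
```

```bash
python3 track.py 1
python3 - <<'E'
import cv2
a=cv2.imread('pics/last.png')[175:235,205:285];cv2.imwrite('pics/p0.png',cv2.resize(a,None,fx=10,fy=10,interpolation=cv2.INTER_CUBIC))
E
```

```text
6.25 6.246 4
6.3 [486.32256446  60.20967357  88.28049866] [-0.51050081 -0.03990429  0.07535228]
```

View pics/p0.png

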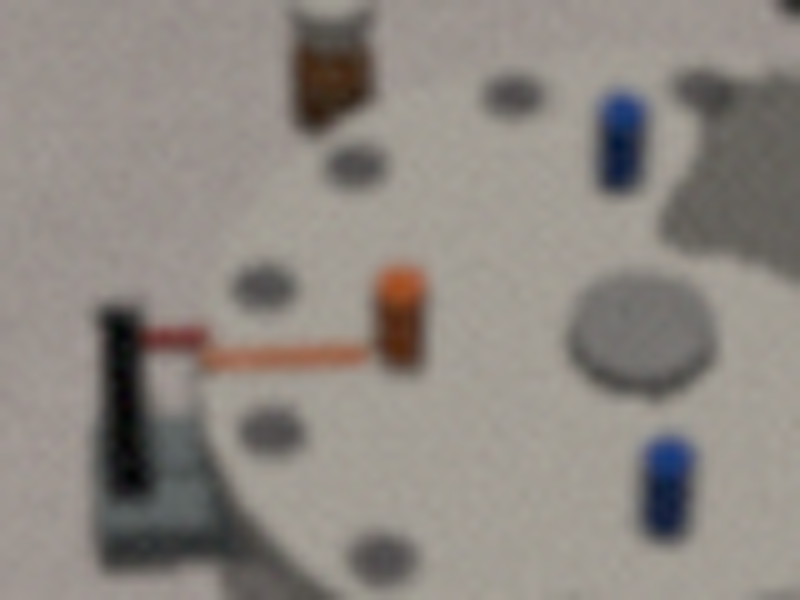

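Run:
```python
from track import *
for n,u,v,z in(('ptr',225.5,208.7,72.5),('mark',225.7,211.1,60),('upr_top',205+12.3,175+31,78),('strin',205+36,175+35.4,60)):
    d=at_z(P,u,v,z)[:2]-C;print(n,np.hypot(*d),np.arctan2(d[1],d[0])-PA)
L=[x for x in json.load(open('l.json')) if x[1] is not None]
t=np.array([x[0] for x in L]);a=np.unwrap([x[1] for x in L])-2*np.pi
p=np.polyfit(t,a,2);print('w at 6.25',np.polyval(np.polyder(p),6.25),'acc',2*p[0],'res',np.std(a-np.polyval(p,t)),'fit@6.25',np.polyval(p,6.25))
```

```text
ptr 124.97259928806237 0.020318028359153306
mark 124.5613209607265 9.580110151796717e-05
upr_top 148.00282442049183 -0.029498322116116027
strin 80.44341340716899 0.0008828599298168482
w at 6.25 1.782193654902986 acc -0.25291622326737945 res 0.0056514423948128955 fit@6.25 -0.043273730330270155
```

Wheel speed is 1.78 rad/s on the first pass. At 6.25 s the stripe end (207,361) sits directly under the pointer tip (205,337), which fixes my tracker's zero at about −0.04. Next I'll lower to a close hover and keep tracking.

Request:
{"op": "drive_tool", "data": {
  "deltas": [
    [0,0,0.3,0],
    [0,0,0.2,0],
    [0,0,0,0],
    [0,0,0,0],
    [0,0,0,0],
    [0,0,0,0],
    [0,0,0,0],
    [0,0,0,0],
    [0,0,0,0],
    [0,0,0,0]
  ]
}}

```text
clock: 7.13
eef_pos: [486.4, 60.2, 83.3]
tcp_rot: [3.142, -0.0, 0.001]
contact_force: [0.2, -0.8, 0.5]
opening: -0.001
```

```bash
python3 track.py 12
cat > fit.py <<'E'
from track import *
from scipy.optimize import least_squares
from scipy.integrate import solve_ivp
L=[x for x in json.load(open('l.json')) if x[1] is not None]
t=np.array([x[0] for x in L]);a=np.array([x[1] for x in L])-2*np.pi
def sim(p,tt): 
    f=lambda _,y:[y[1],-(p[2]+p[3]*y[1])]
    return solve_ivp(f,(5,16),[p[0],p[1]],t_eval=tt,rtol=1e-8).y
def res(p):
    e=sim(p,t)[0]-a; return np.r_[(e+np.pi)%(2*np.pi)-np.pi,.01*(p[2]-.09)/.04,.01*(p[3]-.07)/.03]
s=least_squares(res,[-2.46,2.1,.09,.07],loss='soft_l1',f_scale=.02); p=s.x
tt=np.arange(5.,16,.005);y=sim(p,tt); TT=2*np.pi-0.037
i=np.argmax(y[0]>TT) if (y[0]>TT).any() else -1
print('p',p.round(4),'std',np.std(res(p)[:-2]),'last res',res(p)[-8:-2].round(3)); print('pass t',tt[i],'w',y[1][i]);
E
python3 fit.py
```

```text
7.133 1.511 4
7.183 None 3
7.233 None 3
7.283 None 3
7.333 1.833 4
7.383 None 3
7.433 None 3
7.483 None 3
7.533 None 3
7.583 None 3
7.633 None 3
7.683 2.38 4
7.7333 [486.32388769  60.20960861  83.27749353] [-0.23063844 -0.25739525  0.48446643]
p [-2.4647  2.0707  0.0813  0.0606] std 0.007035777920373709 last res [ 0.015  0.007  0.003 -0.009 -0.004  0.005]
pass t 10.61999999999988 w 1.085691995787104
```

```bash
sed -i 's/if not out or oa is None: return None,len(out)/if not out: return None,0\n    if oa is None: oa=out[0]/; ' track.py; sed -i 's|return np.r_\[(e+np.pi)%(2\*np.pi)-np.pi|return np.r_[(e+np.pi/4)%(np.pi/2)-np.pi/4|' fit.py; python3 track.py 20|tail -3; python3 fit.py
```

```text
8.633 3.661 4
8.683 5.319 3
8.7333 [486.32575019  60.22767267  83.27203048] [ 0.3830837  -0.18509866  0.07786955]
p [-2.4772  2.117   0.1446  0.0475] std 0.01647086273677518 last res [-0.013  0.005  0.006  0.017  0.024  0.001]
pass t 11.054999999999872 w 0.8263318470542617
```

Request:
{"op": "drive_tool", "data": {
  "deltas": [
    [0,0,0,0],
    [0,0,0,0],
    [0,0,0,0],
    [0,0,0,0],
    [0,0,0,0],
    [0,0,0,0]
  ]
}}

```text
clock: 9.23
eef_pos: [486.3, 60.2, 83.3]
tcp_rot: [3.142, -0.0, 0.001]
contact_force: [-0.3, -0.2, -0.5]
opening: -0.002
```

```bash
python3 track.py 16|tail -3; python3 fit.py
```

```text
9.933 5.241 4
9.983 3.718 3
10.0333 [486.34283633  60.21522559  83.29510378] [ 0.05576377 -0.47860168 -0.04635479]
p [-2.4757  2.1137  0.1171  0.0613] std 0.01469512258279293 last res [ 0.014  0.011  0.005 -0.012 -0.012 -0.006]
pass t 10.984999999999872 w 0.8773833202270379
```

```bash
python3 track.py 10|tail -4; python3 fit.py
python3 - <<'E'
from fit import *
k=t>9.8; e=sim(p,t[k])[0]; b=(a[k]-e+np.pi/4)%(np.pi/2)-np.pi/4
q=np.polyfit(t[k]-10.5,e+b,2,w=None); print('local',q, 'res',b.round(3))
d=np.polyfit(t[k]-10.5,e+b,1)
rt=np.roots(np.r_[-.085,q[1],q[2]-TT]);print(10.5+rt)
E
```

```text
10.383 4.145 3
10.433 4.185 3
10.483 5.77 4
10.5333 [486.29730942  60.21700089  83.2809271 ] [ 0.75909533 -0.47236515  0.37863527]
p [-2.4763  2.1181  0.0941  0.0753] std 0.014623937139463992 last res [-0.005 -0.004 -0.007 -0.014 -0.004  0.031]
pass t 10.959999999999873 w 0.9004129385654661
p [-2.4763  2.1181  0.0941  0.0753] std 0.014623937139463992 last res [-0.005 -0.004 -0.007 -0.014 -0.004  0.031]
pass t 10.959999999999873 w 0.9004129385654661
local [-0.26415785  0.84814804  5.80305005] res [-0.01   0.006  0.005 -0.001  0.003  0.001  0.009  0.009  0.005  0.004
  0.007  0.014  0.004 -0.031]
[19.92507539 11.05313679]
```

```bash
python3 track.py 4; python3 fit.py
python3 - <<'E'
import cv2
a=cv2.imread('pics/last.png')[175:235,205:285];cv2.imwrite('pics/p1.png',cv2.resize(a,None,fx=10,fy=10,interpolation=cv2.INTER_CUBIC))
E
```

```text
10.533 4.284 3
10.583 4.335 3
10.633 4.392 3
10.683 4.441 3
10.7333 [486.31415634  60.21933467  83.26788091] [-0.27202229  0.91213694 -0.50292284]
p [-2.4774  2.1231  0.0786  0.0852] std 0.014524180299651034 last res [ 0.     0.035 -0.001 -0.003 -0.011 -0.012]
pass t 10.949999999999873 w 0.911815679195632
```

View pics/p1.png

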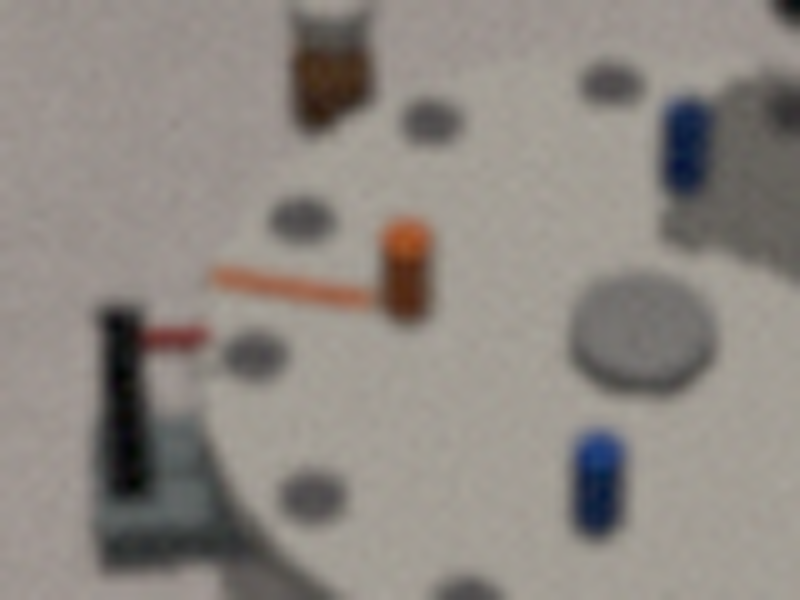

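Run:
```python
from track import *
for n,u,v in(('end1',225.7,211.1),('in1',241,210.4),('end2',226.3,202.2),('in2',242,204.9)):
    d=at_z(P,u,v,60)[:2]-C;print(n,np.hypot(*d),np.arctan2(d[1],d[0])-PA)
```

```text
end1 124.5613209607265 9.580110151796717e-05
in1 80.44341340716899 0.0008828599298168482
end2 126.627279471767 -0.2895359215383797
in2 79.24343571751365 -0.28197401447018655
```

Request:
{"op": "drive_tool", "data": {
  "deltas": [
    [0,0,0,0],
    [0,0,0,0],
    [0,0,0.7,0],
    [0,0,0.4,0],
    [0,0,0,0],
    [0,0,0,0],
    [0,0,0,0],
    [0,0,0,0]
  ]
}}

```text
clock: 11.4
eef_pos: [487.1, 60.3, 72.5]
tcp_rot: [-3.141, -0.001, 0.001]
contact_force: [-0.4, 0.4, 9.6]
opening: -0.001
```

```bash
python3 track.py 2
python3 - <<'E'
import cv2
a=cv2.imread('pics/last.png')[175:235,205:285];cv2.imwrite('pics/p2.png',cv2.resize(a,None,fx=10,fy=10,interpolation=cv2.INTER_CUBIC))
E
```

```text
11.4 6.259 4
11.45 6.26 4
11.5 [487.07452154  60.34000473  72.546309  ] [-0.05813531 -0.14758046 10.16261231]
```

View pics/p2.png

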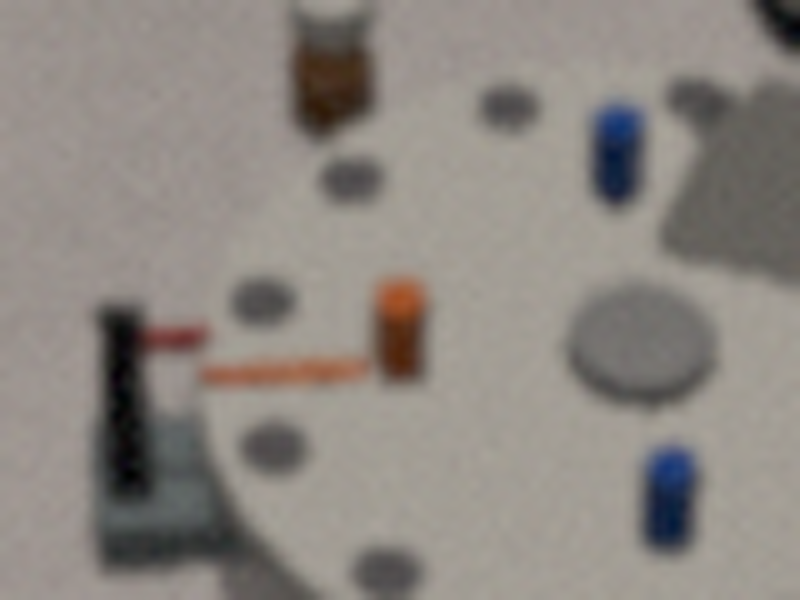

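The wheel is stopped with the mark about 2 mm or less from the pointer while pressed. Now lifting straight off.

Request:
{"op": "drive_tool", "data": {
  "deltas": [
    [0,0,-0.5,0],
    [0,0,-1,0],
    [0,0,-2,0],
    [0,0,-3,0],
    [0,0,-3,0],
    [0,0,-3,0],
    [0,0,0,0],
    [0,0,0,0]
  ]
}}

```text
clock: 12.17
eef_pos: [487.2, 60.3, 199.0]
tcp_rot: [-3.141, -0.003, 0.001]
contact_force: [-0.6, 0.3, -0.4]
opening: 0.005
```

```bash
python3 track.py 3
python3 - <<'E'
from h import *
P=cams.camera_params('wrist');save('wrist','w9.png')
a=cv2.imread('pics/last.png')[175:235,205:275]
o=np.zeros((384,800,3),np.uint8);o[:,:512]=cv2.imread('pics/w9.png');o[:247,512:]=cv2.resize(a,(288,247),interpolation=cv2.INTER_CUBIC);cv2.imwrite('pics/p3.png',o)
E
python3 track.py 1
```

```text
12.167 6.261 4
12.217 6.267 4
12.267 6.262 4
12.3167 [485.38165455  60.11224725 196.27531827] [-0.56995583  0.1232137   0.03969825]
12.367 6.26 4
12.4167 [485.42185852  60.10785642 196.04160293] [-0.08579896  0.28638644  0.31575575]
```

View pics/p3.png

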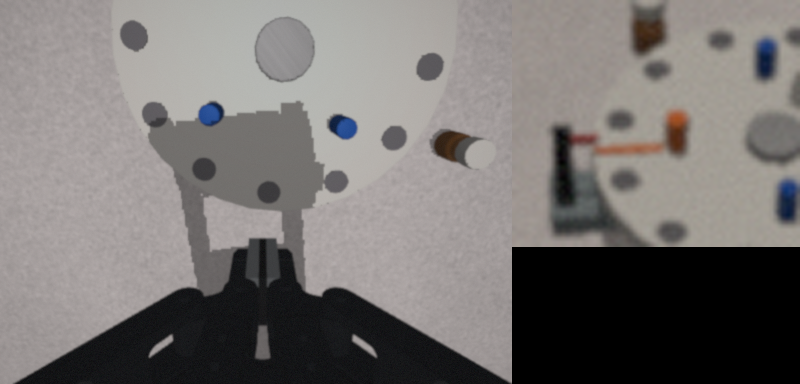

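The wheel is at rest at a steady 6.26, about 0.015 rad (2 mm) past alignment. The arm is about 12 cm clear and the nearby vial is in its place. Handing in.

```bash
python3 -c "
from rig import job; print(job.sign_off())"
```

```text
the job is handed in; nothing more can be done
None
```

The job is handed in. The wheel is at rest with the orange mark about 2 mm past the pointer (limit 8 mm); `sign_off()` gives no verdict.

- **Flick:** I pushed a blue peg with the closed fingers, and the wheel left at about 2.1 rad/s. It passed the pointer untouched at 6.25 s, still turning at about 1.8 rad/s.
- **Brake:** I pressed a fingertip on the clear rim with about 10 N as the mark next came to the pointer, at about 11.0 s. I then lifted straight off, and the fingers ended about 12 cm above the wheel.
- **Last checks:** The tracked angle stayed between 6.26 and 6.27 over four pictures after the lift, with the force reading at noise level. The neighbouring vials I could see had not visibly moved. I did not re-measure the bottles, beaker or meter, but the arm stayed clear of them.
- **Disagreements:**
  - Just before braking, the peg tracker put the pass at about 10.95 s and the stripe itself at about 11.00 s. I followed the stripe.
  - My estimates of the pointer's direction differ by up to about 0.05 rad (6 mm at the mark). I relied on seeing the mark directly under the tip on the first pass.

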